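# Load the tube rack on the shaker and lock the keeper bar

## Task

Put the microtube rack, upright, on the shaker platform and slide it lengthwise under the bridge until it sits fully home against the back stop. Then swing the hinged keeper bar shut behind it until it has clicked past the spring ball and rests in its catch, without ramming it, and let go. Leave the other things on the bench where they are.

Things in the scene. Friction and masses are not known exactly. Their poses are not given: they have to be found in the camera images.
- rack: White plastic microtube rack with rows of tube caps on top: a loose block 100 x 46 mm, 38 mm high, caps to 45 mm; 0.18 to 0.33 kg; the same either way round. Origin: centre of its underside; x along its length, z up. Starts upright on the bench, right of the shaker; can be gripped across its 46 mm width.
- nest: Low blue bench shaker, fixed. Its aluminium platform, top 75 mm above the bench, spans x -110 to +90, y -100 to +100 mm and carries the rack nest. Origin: on the bench under the nest's centre; x is the way the rack slides in (away from the robot), y left. Channel for the rack: 51 mm wide, centred on y = 0, along x, with flared lips 9 mm high from x = -37 to -10 and guides 9 mm high on to +16.
- nest_home (a point): Where the centre of the rack's underside lies when home: nest x +26, y 0, z +75 mm. Axes as the nest's. The back stop's face is at nest x +76.
- bridge (a point): Middle of the front edge of the grey bridge over the channel, at its underside: nest x +16, y 0, 50 mm above the platform. The bridge runs from here 60 mm on along nest x; its top is 56 mm above the platform, its cheeks 7 mm thick, 65 mm over all in y. With the rack home, 40 mm of its length stays out in front of the bridge. Axes as the nest's.
- keeper (a joint): Angle of the steel keeper bar about its upright hinge pin, left of the channel's front. 0: square across the channel (pointing to nest -y); grows as it opens, clockwise from above; 1.57: points at the robot (nest -x). Latched it reads about -0.04 to +0.04, depending on how the catch is set. The bar stays where it is left.
- keeper_hinge (a point): On the hinge axis of the keeper bar, at the bar's mid height, 20 mm above the platform (nest x = -35, y = +72 mm). Axes turn with the bar: at joint 0 they are the nest's.
- keeper_grip (a point): Centre of the grip of the keeper bar: a black upright post 15 mm across, whose top is 68 mm and this point 52 mm above the platform. It stands on a stub 36 mm outside (in front of) the bar's centre line, 105 mm from the hinge along the bar. The bar itself is 10 mm thick and lies 13 to 27 mm above the platform. Axes turn with the bar.
- keeper_nose (a point): Axis of the bar's rounded nose (10 mm across), at the bar's free end, 130 mm from the hinge, 20 mm above the platform. Axes turn with the bar.
- catch: Grey L-shaped catch 32 mm high, right of the channel, fixed, set up to 5 mm fore or aft of square. Origin: on the platform, under the nose's axis when latched; axes as the nest's. Stop face at x +5 mm. A stiffly sprung steel ball juts out at x -5.5: the nose, coming from -x, meets it at x -11, must be pressed past it (15 to 20 N at the grip) and snaps on to the stop. Stands up to 50 N.
- reagent_bottle: Bystander: glass bottle with blue cap, 76 mm across, 160 mm high. Origin: centre of its underside.
- wash_bottle: Bystander: white wash bottle with orange spout, 66 mm across, 190 mm high. Origin: centre of its underside.
- tip_box: Bystander: grey pipette-tip box with clear lid, 114 x 79 x 67 mm. Origin: centre of its underside.
Not all that is in view belongs to the job. Leave any yellow look-alike of the rack alone.

How it is judged (in metres and radians):
At the end, for the whole second after the job is handed in: The rack stands upright on the platform in the channel, lengthwise, within 4 mm of the back stop and 6 mm of the channel's middle; the keeper bar is past the spring ball with its nose within 3 mm of its latched place in the catch; both are at rest (x of rack in the frame of nest_home between -0.004 and 0.003 m and y of rack in the frame of nest_home between -0.006 and 0.006 m and z of rack in the frame of nest_home between -0.003 and 0.003 m and angle between the x axis of rack and the x axis of nest, either way round below 0.12 rad and angle between rack's own z axis and vertical below 0.08 rad and x of keeper_nose in the frame of catch between -0.003 and 0.003 m and velocity of joint keeper between -0.05 and 0.05 rad/s and linear speed of rack below 0.02 m/s); the robot touches nothing.
It fails at once if The catch is loaded with more than 50 N (keeper bar rammed into it) (contact force between catch and anything else above 50 N).
It fails at once if The reagent bottle is moved more than 20 mm (distance of reagent_bottle from where it was at the start of the episode above 0.02 m).
It fails at once if The wash bottle is moved more than 20 mm (distance of wash_bottle from where it was at the start of the episode above 0.02 m).
It fails at once if The tip box is moved more than 20 mm (distance of tip_box from where it was at the start of the episode above 0.02 m).
It also fails if it takes over 61 s, if anything falls off the work surface, if the arm or the gripper's body presses on something with over 40 N, if the wrist force passes 120 N, or if a joint passes its speed limit or range.

## Robot

A 6-joint arm with a two-finger parallel gripper is mounted at the origin on the work surface. World frame = base frame: x ahead of the robot, y to its left, z up, the work surface at z = 0. Lengths are in mm, angles in rad, forces in N, time in s.
With the tool pointing down it reaches from about 300 to 850 mm from the base axis. Payload 5.4 kg.
Tool frame: the origin (TCP) lies on the mounting face of the last link; the fingertips stand 173 mm ahead of it and the grasp point (between the pads) lies 155 mm ahead of it; z points along the fingers, y is the line along which they close (so a half turn about z gives the same grasp; the last joint's range is limited). The gripper opens to 85 mm and grips with 20 to 120 N. Pads are 22 mm wide; open, the fingers measure 114 mm over their backs; the gripper's body (76 mm by 85 mm) begins 54 mm behind the grasp point. The pads swing forward as they close: fully open they stand 13 mm farther back than shut.
Start: joints at [0.95, 0.158, 1.597, -0, 1.386, -0.21], TCP at [229.631, 527.141, 404.699] pointing down, gripper open.
Joint ranges: [-2.91, 2.91], [-0.94, 2.29], [0.18, 2.7], [-1.29, 4.43], [0.17, 2.64], [-3, 3]. Speed limits (rad/s): [2.57, 2.57, 3.14, 3.14, 3.14, 3.14].

## Interface

Orientations are given as a unit quaternion [x, y, z, w].
In Python, from plant import bot gives the robot as it stands.
- The arm moves only by the shell command python3 -m handwheel 'ROWS' [OPENING]. ROWS is JSON, a list of rows, each an object with "offset": the shift along the tool's x, y, z in m, a list of three; "dr": the turn, a rotation vector about the tool's x, y, z in degrees, a list of three. In form: [{"offset": [dx, dy, dz], "dr": [ax, ay, az]}, ...]. A call has 1 to 10 rows; each row shifts and turns the commanded pose from where the row before left it, along the tool's axes as they then stand; what a row does not reach is not made up. A row lasts 1/8 s, in which the tool goes at most 62.5 mm and 10.7 degrees, less where a joint would pass 70% of its speed; a pose out of reach is approached as far as the arm can. A call with a gripper value outside its range is refused whole. OPENING is the finger opening in m, from 0 to 0.0854, set as the call begins (- or left out, the last holds). The fingers move at their own pace and stop on an object; the grip force is fixed at half the most. Time passes only in rows, so rows that do not move let the fingers close. It gives the time, the measured TCP pose, the force, the opening and the grip force at its end, in the units of the state.
- bot.read_state(): the state, without advancing time (a new reading comes with each control period).
- bot.camera(name): name is "side" or "top" or "wrist"; returns a dict with "image" (420x560x3 uint8, red, green, blue), "K" (3x3 intrinsics, pixels), "k1" (the pictures are not rectified: a ray, as slopes to the right and down, at radius r is drawn at 1 + k1 r^2 times it, then the intrinsics apply), "view" (4x4, takes a point from world to camera coordinates); the wrist camera has in their place "tool_from_camera" (4x4, takes a point from camera to tool coordinates, whose origin is the TCP and whose axes are the flange's). Camera axes: x right, y down, z forward; pixel columns grow to the right and rows downward; lengths in mm; the calibration is good to about 2 mm. A picture is of the moment at which its call begins: read the wrist's pose just before it. There is no depth.
- bot.finish_job(): hands the job in; it is judged then, once.
The state is a dict: "clock": time; "q": joint angles; "qvel": joint speeds; "effort": joint torques, N m; "tcp_pos": TCP position; "ee_rot": TCP orientation; "force": force on the tool from outside, world axes, zero at the start; "ft_torque": the same for the moment, N m; "gripper_width": opening from 0.0 (shut) to 1.0 (fully open); "finger_force": force on a finger pad.
Only numpy, scipy, OpenCV 4.12 (cv2) and the standard library are available. Lean on these libraries where they do the work, as an engineer would, in place of code of your own. Each camera call takes 0.05 s, during which the arm holds its last target. There are 200 camera calls.

## Working session

There is one attempt and no reset: what is moved stays moved. The work goes in short steps, Python scripts to look and compute and a shell command to move; the robot and the scene stay as the last step left them, time stands still between calls to the robot, and variables do not carry over. Pictures are saved under pics/ and viewed, at most 10 in all, crops included, and the job is handed in when it is done.

```bash
ls; mkdir -p pics
python3 - <<'E'
from plant import bot
import cv2,numpy as np
s=bot.read_state();print(s)
for n in("top","side"):
    c=bot.camera(n);cv2.imwrite(f"pics/{n}0.png",c["image"][:,:,::-1])
    np.savez(f"pics/{n}0.npz",**{k:np.array(v) for k,v in c.items()})
    print(n,c["K"],c["k1"],np.round(c["view"],3))
E
```

```text
pics
{'clock': 0.0, 'q': array([ 9.49890127e-01,  1.59072139e-01,  1.59828052e+00,  5.94530347e-06,
        1.38622710e+00, -2.10100365e-01]), 'qvel': array([-4.69412892e-04, -8.58346684e-04, -1.04126096e-03,  1.08312124e-03,
        3.29402622e-06,  6.60599011e-04]), 'effort': array([-3.13186811e-04, -3.96012890e+01, -3.31425655e+01, -1.73974313e-04,
        8.53445032e-03, -1.56790804e-05]), 'tcp_pos': array([229.46991044, 526.90787116, 403.67942853]), 'ee_rot': array([ 2.03962060e-01,  9.78978289e-01, -9.07832800e-04, -4.03719932e-04]), 'force': array([ 0.44716543, -0.14261846,  0.43121977]), 'ft_torque': array([0.00750476, 0.00457068, 0.02884318]), 'finger_force': 0.0, 'gripper_width': 1.0039514045599884}
top [[432.2369493    0.         275.35227787]
 [  0.         432.2369493  219.11648878]
 [  0.           0.           1.        ]] 0.016979021186294747 [[ 2.100000e-02 -1.000000e+00 -5.000000e-03 -8.628000e+00]
 [-9.840000e-01 -2.000000e-02 -1.790000e-01  5.242130e+02]
 [ 1.790000e-01  9.000000e-03 -9.840000e-01  1.081233e+03]
 [ 0.000000e+00  0.000000e+00  0.000000e+00  1.000000e+00]]
side [[403.48902391   0.         284.21059796]
 [  0.         403.48902391 212.52889311]
 [  0.           0.           1.        ]] -0.04873607739825628 [[ 9.170000e-01 -3.990000e-01  1.800000e-02 -4.921000e+02]
 [-2.640000e-01 -6.400000e-01 -7.220000e-01  1.894250e+02]
 [ 2.990000e-01  6.570000e-01 -6.920000e-01  1.209593e+03]
 [ 0.000000e+00  0.000000e+00  0.000000e+00  1.000000e+00]]
```

View pics/top0.png

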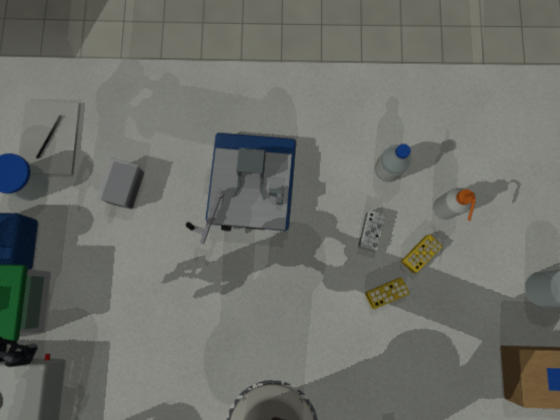

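View pics/side0.png

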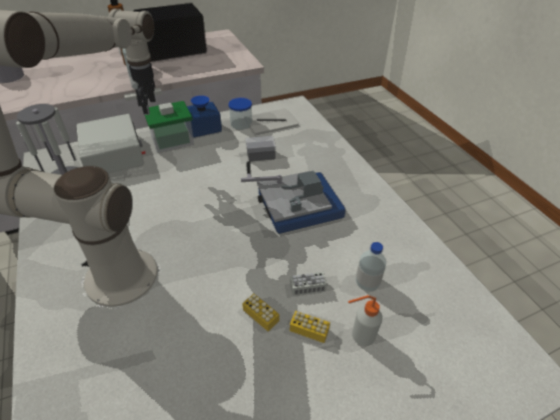

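The top view shows the shaker at about (252,180), the bridge at (250,161), the open keeper with its grip near (190,226), the tip box at (123,185) and the bottles at (395,160) and (460,200). Rack candidates are white (371,230), yellow (422,253) and yellow (387,293). The white one fits, since the yellow ones are look-alikes. In the side view it is at (309,283).

```bash
cat > h.py <<'E'
import numpy as np,cv2
from scipy.spatial.transform import Rotation as R
def load(n): return dict(np.load(f"pics/{n}.npz"))
def cam(c):
    # world_from_camera for a stored picture
    return np.linalg.inv(c["view"])
def ray(c,uv):
    d=np.array([c["k1"]*1.0,0,0,0,0],float).ravel()[:5]; 
    p=cv2.undistortPoints(np.array([[uv]],float),c["K"],np.array([float(c["k1"]),0,0,0,0]))[0,0]
    W=cam(c); v=W[:3,:3]@np.array([p[0],p[1],1]); return W[:3,3],v/np.linalg.norm(v)
def plane(c,uv,z):
    o,v=ray(c,uv); return o+v*(z-o[2])/v[2]
def tri(obs):
    A=np.zeros((3,3));b=np.zeros(3)
    L=[ray(c,uv) for c,uv in obs]
    for o,v in L: P=np.eye(3)-np.outer(v,v);A+=P;b+=P@o
    x=np.linalg.solve(A,b); return x,[float(np.linalg.norm((np.eye(3)-np.outer(v,v))@(x-o))) for o,v in L]
def proj(c,p):
    V=c["view"]; r,_=cv2.Rodrigues(V[:3,:3])
    return cv2.projectPoints(np.array([p],float),r,V[:3,3],c["K"],np.array([float(c["k1"]),0,0,0,0]))[0].ravel()
def shot(bot,n,name):
    s=bot.read_state();c=bot.camera(n);im=c["image"]
    if n=="wrist":
        T=np.eye(4);T[:3,:3]=R.from_quat(s["ee_rot"]).as_matrix();T[:3,3]=s["tcp_pos"]
        c["view"]=np.linalg.inv(T@np.array(c["tool_from_camera"]))
    cv2.imwrite(f"pics/{name}.png",im[:,:,::-1]);np.savez(f"pics/{name}.npz",**{k:np.array(v) for k,v in c.items()})
    return c
E
python3 - <<'E'
from h import *
t=cv2.imread("pics/top0.png")[125:275,180:400];s=cv2.imread("pics/side0.png")[155:305,215:345]
cv2.imwrite("pics/crop1.png",np.hstack([cv2.resize(t,None,fx=2.3,fy=2.3,interpolation=2),cv2.resize(s,None,fx=2.25,fy=2.3,interpolation=2)]))
T=load("top0");S=load("side0")
print(plane(T,(371,230),45),plane(S,(309,280),45),plane(T,(190,226),143),plane(T,(250,161),131))
E
```

```text
[ 501.010346   -246.88462005   45.        ] [ 499.05948489 -262.80463914   45.        ] [486.0916975  204.16271947 143.        ] [653.91754973  67.3722922  131.        ]
```

View pics/crop1.png

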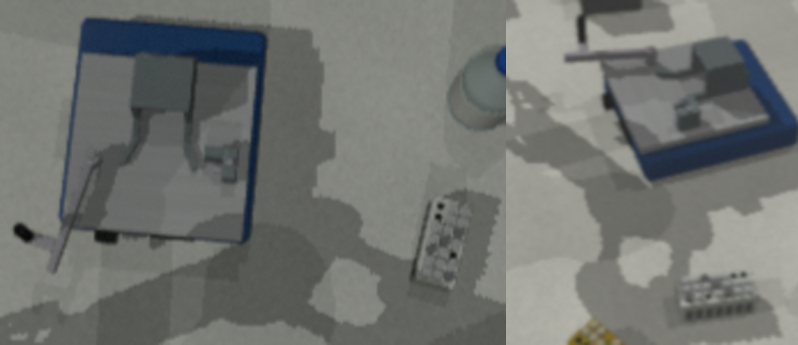

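The enlarged crop confirms it: the white rack with grey caps and a wire-ribbed side is at top-view (371,230), and the yellow ones are decoys. Next I'll go over the shaker with the wrist camera.

```bash
cat >> h.py <<'E'
def togo(s,target,ydeg):
    """turn about tool z (deg) that brings tool y to world heading ydeg, then the shift in tool axes (m) to the TCP target (mm)"""
    M=R.from_quat(s["ee_rot"]).as_matrix(); yw=np.degrees(np.arctan2(M[1,1],M[0,1]))
    a=-(ydeg-yw); a=(a+90)%180-90
    M2=M@R.from_euler("z",a,degrees=True).as_matrix()
    return "turn %.2f yawnow %.2f tilt %.2f"%(a,yw,np.degrees(np.arccos(-M[2,2]))), np.round(M2.T@(np.array(target)-s["tcp_pos"])/1000,4)
E
python3 - <<'E'
from h import *
from plant import bot
s=bot.read_state();c=bot.camera("wrist");print(np.round(c["tool_from_camera"],2),c["K"],c["k1"])
print(togo(s,(520,70,480),90))
E
```

```text
[[-0.   -0.95 -0.31 80.11]
 [ 1.   -0.   -0.   -0.59]
 [ 0.   -0.31  0.95 30.21]
 [ 0.    0.    0.    1.  ]] [[304.98875373   0.         279.58419586]
 [  0.         304.98875373 205.50325748]
 [  0.           0.           1.        ]] -0.013652029385314502
('turn -23.53 yawnow 66.47 tilt 0.10', array([-0.2905, -0.457 , -0.0758]))
```

```bash
python3 -m handwheel '[{"offset":[0,0,-0.03],"dr":[0,0,-8]},{"offset":[0,0,-0.03],"dr":[0,0,-8]},{"offset":[0,0,-0.016],"dr":[0,0,-7.5]},{"offset":[-0.04,-0.045,0],"dr":[0,0,0]},{"offset":[-0.04,-0.045,0],"dr":[0,0,0]},{"offset":[-0.04,-0.045,0],"dr":[0,0,0]},{"offset":[-0.04,-0.045,0],"dr":[0,0,0]},{"offset":[-0.03,-0.045,0],"dr":[0,0,0]},{"offset":[-0.03,-0.045,0],"dr":[0,0,0]}]'
python3 -m handwheel '[{"offset":[-0.03,-0.05,0],"dr":[0,0,0]},{"offset":[-0.04,-0.05,0],"dr":[0,0,0]},{"offset":[0,-0.05,0],"dr":[0,0,0]},{"offset":[0,-0.037,0],"dr":[0,0,0]},{"offset":[0,0,0],"dr":[0,0,0]},{"offset":[0,0,0],"dr":[0,0,0]},{"offset":[0,0,0],"dr":[0,0,0]}]'
python3 -c "
from h import *
from plant import bot
shot(bot,'wrist','w1');print(bot.read_state()['tcp_pos'])"
```

```text
clock: 1.27
tcp_pos: [450.2, 255.3, 480.4]
ee_rot: [0.0, 1.0, -0.0, -0.0]
force: [0.7, -0.3, -0.9]
gripper_width: 0.996
finger_force: 0.0
clock: 2.15
tcp_pos: [518.3, 72.2, 480.6]
ee_rot: [-0.0, 1.0, 0.0, -0.0]
force: [0.2, -0.3, 0.6]
gripper_width: 1.003
finger_force: 0.0
[518.27154267  72.16469266 480.63350133]
```

View pics/w1.png

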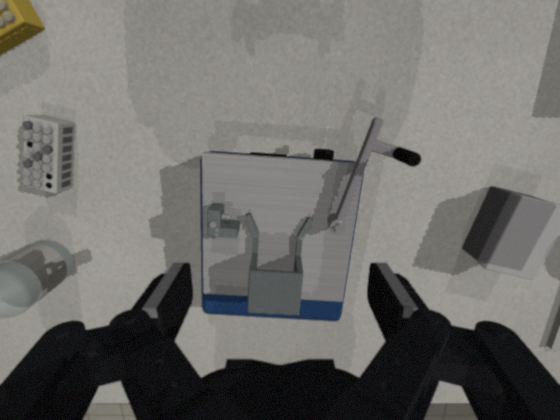

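The wrist view from above the shaker shows:
- the rack at (47,155)
- the bridge at (275,285)
- the catch at (220,222)
- the hinge near (336,222)
- the nose near (376,123)
- the grip top near (411,158)

I'll take a second view from nearer the rack to triangulate.

```bash
python3 -m handwheel '[{"offset":[0.012,-0.045,0.01],"dr":[0,0,0]},{"offset":[0.012,-0.045,0.01],"dr":[0,0,0]},{"offset":[0.012,-0.045,0.01],"dr":[0,0,0]},{"offset":[0.012,-0.045,0.01],"dr":[0,0,0]},{"offset":[0,0,0],"dr":[0,0,0]},{"offset":[0,0,0],"dr":[0,0,0]},{"offset":[0,0,0],"dr":[0,0,0]}]'
python3 - <<'E'
from h import *
from plant import bot
shot(bot,'wrist','w2')
# enlarged composite of both wrist views
a=cv2.imread("pics/w1.png")[100:325,190:430]; b=cv2.imread("pics/w2.png")
cv2.imwrite("pics/w1c.png",cv2.resize(a,None,fx=2.6,fy=2.6,interpolation=2))
E
```

```text
clock: 3.08
tcp_pos: [470.7, -107.6, 441.1]
ee_rot: [-0.001, 1.0, -0.0, 0.0]
force: [0.4, 0.9, -0.1]
gripper_width: 1.005
finger_force: 0.0
```

View pics/w2.png

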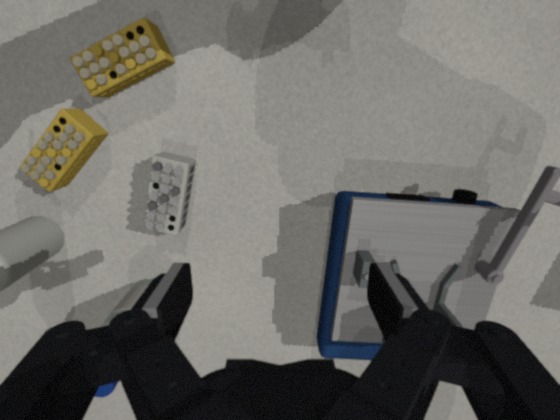

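View pics/w1c.png

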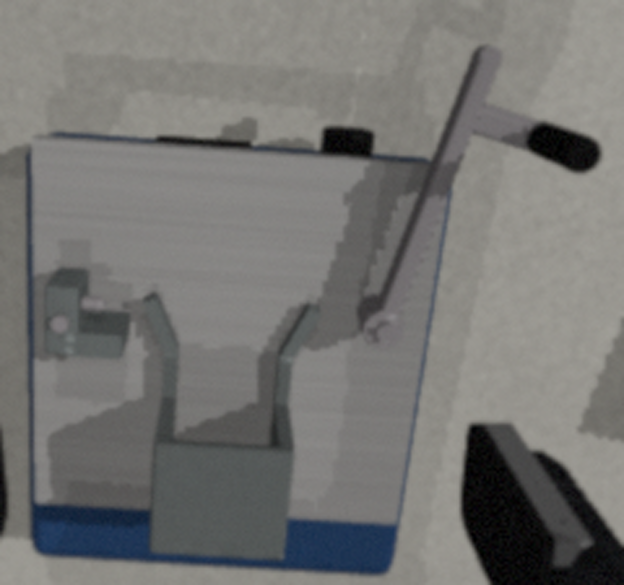

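w2 shows the rack at (170,193), with its black caps at (155,186), (172,218) and (171,227), and the platform corner at (352,197). The w1 enlargement shows the bridge's front top edge from (251,270) to (303,273), the nose at (377,119), the grip top at (413,159), the hinge at (336,226) and the catch ball at (226,217).

Run:
```python
from h import *
w1=load("w1");w2=load("w2");T=load("top0")
def dark(c,x0,y0,x1,y1,th=45):
    g=c["image"][y0:y1,x0:x1].max(2); n,l,st,ce=cv2.connectedComponentsWithStats((g<th).astype(np.uint8))
    return [(np.round(ce[i]+[x0,y0],1).tolist(),int(st[i,4])) for i in range(1,n) if 3<=st[i,4]<80]
print("dark w1",dark(w1,18,112,75,195)); print("dark w2",dark(w2,143,150,195,238))
# grip black blobs
for n,c,b in(("w1",w1,(385,140,430,175)),("top",T,(180,215,203,236))):
    g=c["image"][b[1]:b[3],b[0]:b[2]].max(2);m=(g<50).astype(np.uint8);ys,xs=np.nonzero(m);print(n,len(xs),xs.min()+b[0],xs.max()+b[0],ys.min()+b[1],ys.max()+b[1],cv2.minAreaRect(np.c_[xs,ys].astype(np.float32)))
f=lambda p:(190+p[0]/2.6,100+p[1]/2.6)
print("bridge top");P=[plane(w1,f(p),131) for p in((158,443),(293,449),(285,559),(150,556))]
for p in P:print(np.round(p,1))
e=P[1]-P[0];print("yaw(front)",np.degrees(np.arctan2(-e[0],e[1])),np.linalg.norm(e))
for i,j in((3,0),(2,1)): e=P[i]-P[j];print("yaw side",np.degrees(np.arctan2(e[1],e[0])),np.linalg.norm(e))
print("plat corners");q=[plane(w1,f(p),75) for p in((30,145),(452,165))];print(np.round(q,1));e=q[1]-q[0];print(np.degrees(np.arctan2(-e[0],e[1])),np.linalg.norm(e))
print("tri plat corner",tri([(w1,f((30,145))),(w2,(352,197))]))
print("hinge",plane(w1,f((380,328)),105),"nose",plane(w1,f((487,50)),102),"grip",plane(w1,(413,158.8),143), plane(T,(190,226),143),tri([(w1,(413,158.8)),(T,(189,225))]))
# rack outline
im=cv2.cvtColor(w2["image"],cv2.COLOR_RGB2HSV)[140:250,130:215]; print(im[5,5],im[50,42],im[80,60],im[20,50])
```

```text
dark w1 [([29.5, 143.8], 13), ([48.5, 176.2], 13), ([48.5, 185.0], 10)]
dark w2 [([155.6, 185.1], 17), ([172.0, 218.0], 15), ([170.5, 227.3], 14)]
w1 317 392 419 148 165 ((21.06185531616211, 15.860824584960938), (27.820484161376953, 12.691827774047852), 23.96249008178711)
top 38 186 194 223 229 ((9.750000953674316, 10.75), (7.77817440032959, 4.242640495300293), 45.0)
bridge top
[622.5  37.8 131. ]
[625.6  99.3 131. ]
[685.5  96.9 131. ]
[683.9  32.1 131. ]
yaw(front) -2.835887291566966 61.620828033066054
yaw side -5.251222185224068 61.608601014813885
yaw side -2.2693732967120592 60.000990456200704
plat corners
[[495.6 -24.3  75. ]
 [505.  176.3  75. ]]
-2.6848011885160967 200.78475713566627
tri plat corner (array([493.51730829, -24.48065137,  70.65599997]), [2.8349546009792572, 2.8349546009791453])
hinge [576.56748497 140.75105028 105.        ] nose [451.05810266 179.51316478 102.        ] grip [488.02390637 206.86356999 143.        ] [486.0916975  204.16271947 143.        ] (array([488.08946681, 206.47774635, 143.91515013]), [0.21175659974095384, 0.2117565997410773])
[ 23  13 153] [ 0  3 83] [ 19  14 142] [ 30  13 121]
```

```bash
python3 -m handwheel '[{"offset":[0,-0.047,0.03],"dr":[0,0,0]},{"offset":[0,-0.047,0.04],"dr":[0,0,0]},{"offset":[-0.01,-0.048,0.04],"dr":[0,0,0]},{"offset":[0,0,0],"dr":[0,0,0]},{"offset":[0,0,0],"dr":[0,0,0]},{"offset":[0,0,0],"dr":[0,0,0]}]'
python3 - <<'E'
from h import *
from plant import bot
w3=shot(bot,'wrist','w3');w1=load("w1");w2=load("w2")
for a,b in(((29.5,143.8),(155.6,185.1)),((48.5,176.2),(172,218)),((48.5,185),(170.5,227.3))):
    print(np.round(tri([(w1,a),(w2,b)])[0],1))
u,v=proj(w3,(500,-252,42)).astype(int);print(u,v)
cv2.imwrite("pics/w3c.png",cv2.resize(cv2.imread("pics/w3.png")[max(0,v-90):v+90,u-110:u+110],None,fx=3,fy=3,interpolation=2))
E
```

```text
clock: 3.88
tcp_pos: [480.7, -249.3, 333.1]
ee_rot: [-0.001, 1.0, -0.001, 0.001]
force: [-0.0, 0.1, -0.2]
gripper_width: 0.996
finger_force: 0.0
[ 484.6 -263.9   39.5]
[ 528.8 -248.1   39.6]
[ 541.6 -251.5   39.2]
277 220
```

View pics/w3c.png

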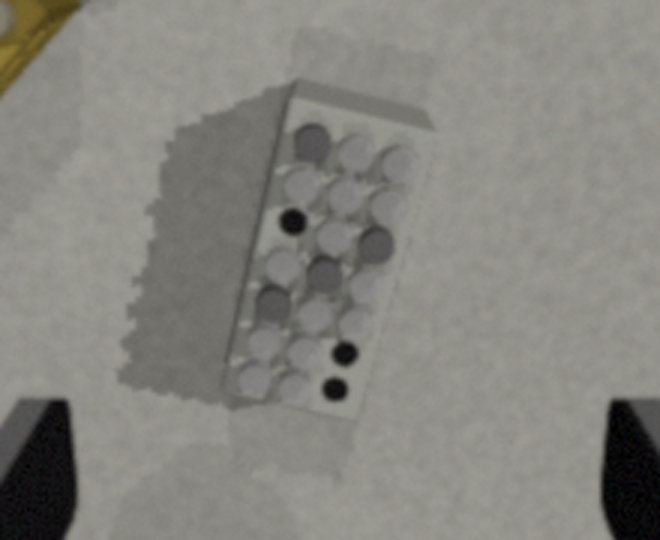

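The crop shows the rack's top face with corners at about (296,97), (434,130), (357,419) and (228,404). The black dots are empty holes at a triangulated z of about 39, which agrees with the 38 mm rim.

Run:
```python
from h import *
from plant import bot
w=load("w3");f=lambda p:(167+p[0]/3,130+p[1]/3)
P=np.array([plane(w,f(p),38) for p in((296,97),(434,130),(357,419),(228,404))])
print(np.round(P,1),"sides",[round(float(np.linalg.norm(P[i]-P[(i+1)%4])),1) for i in range(4)])
c=P.mean(0);L=P[2]+P[3]-P[0]-P[1];W=P[1]+P[2]-P[0]-P[3]
print("c",c.round(1),"heading",np.degrees(np.arctan2(L[1],L[0])),np.degrees(np.arctan2(-W[0],W[1])))
h=np.degrees(np.arctan2(L[1],L[0]))
s=bot.read_state();print(togo(s,(c[0],c[1],155+60),90+h))
```

```text
[[ 447.6 -262.5   38. ]
 [ 457.3 -222.    38. ]
 [ 553.6 -244.    38. ]
 [ 548.1 -286.    38. ]] sides [41.6, 98.7, 42.4, 103.2]
c [ 501.7 -253.6   38. ] heading -13.010641324749917 -10.394404169742309
('turn 13.08 yawnow 90.07 tilt 0.18', array([-0.0211,  0.0007,  0.1181]))
```

Run:
```python
from h import *
from plant import bot
print(togo(bot.read_state(),(474.4,-247.5,186),90-12.5))
w1=load("w1");f=lambda p:(190+p[0]/2.6,100+p[1]/2.6)
N=np.array([609,69.5,75]);M=R.from_euler("z",-2.9,degrees=True).as_matrix()
for n,p,z in(("catch inner",(130,315),107),("catch in far",(127,356),107),("catch out near",(48,285),107),("stopL",(80,285),107),("hinge",(380,328),105),("lipR front",(150,297),84),("lipL front",(313,307),84),("bridgeL",(293,449),131)):
    print(n,np.round(M.T@(plane(w1,f(p),z)-N),1))
```

```text
('turn 12.57 yawnow 90.07 tilt 0.18', array([0.0069, 0.0006, 0.147 ]))
catch inner [-37.3 -47.3  32. ]
catch in far [-16.5 -48.5  32. ]
catch out near [-50.1 -85.   32. ]
stopL [-50.8 -70.3  32. ]
hinge [-36.   69.5  30. ]
lipR front [-38.3 -40.3   9. ]
lipL front [-37.2  39.9   9. ]
bridgeL [15.  30.6 56. ]
```

```bash
python3 -m handwheel '[{"offset":[0,0,0],"dr":[0,0,6.3]},{"offset":[0,0,0],"dr":[0,0,6.3]},{"offset":[0.007,0,0.04],"dr":[0,0,0]},{"offset":[0,0,0.04],"dr":[0,0,0]},{"offset":[0,0,0.035],"dr":[0,0,0]},{"offset":[0,0,0.02],"dr":[0,0,0]},{"offset":[0,0,0.012],"dr":[0,0,0]},{"offset":[0,0,0],"dr":[0,0,0]},{"offset":[0,0,0],"dr":[0,0,0]}]'
python3 -m handwheel '[{"offset":[0,0,0],"dr":[0,0,0]},{"offset":[0,0,0],"dr":[0,0,0]},{"offset":[0,0,0],"dr":[0,0,0]},{"offset":[0,0,0],"dr":[0,0,0]},{"offset":[0,0,0],"dr":[0,0,0]},{"offset":[0,0,0],"dr":[0,0,0]},{"offset":[0,0,0],"dr":[0,0,0]},{"offset":[0,0,0],"dr":[0,0,0]}]' 0.03
```

```text
clock: 5.05
tcp_pos: [473.8, -249.0, 185.5]
ee_rot: [0.11, 0.994, -0.001, 0.001]
force: [0.7, 0.3, 0.6]
gripper_width: 1.0
finger_force: 0.0
clock: 6.05
tcp_pos: [473.6, -249.0, 184.9]
ee_rot: [0.11, 0.994, -0.0, 0.0]
force: [-0.3, 0.4, 5.5]
gripper_width: 0.529
finger_force: 63.2
```

```bash
python3 -m handwheel '[{"offset":[0,0,-0.015],"dr":[0,0,0]},{"offset":[0,0,-0.035],"dr":[0,0,0]},{"offset":[0,0,-0.035],"dr":[0,0,0]},{"offset":[0,0,-0.03],"dr":[0,0,0]},{"offset":[0,0,0],"dr":[0,0,-4.8]},{"offset":[0,0,0],"dr":[0,0,-4.8]},{"offset":[0,0,0],"dr":[0,0,0]},{"offset":[0,0,0],"dr":[0,0,0]}]'
python3 - <<'E'
from h import *
from plant import bot
print(togo(bot.read_state(),(541.1,72.9,295),87.1))
w=shot(bot,"wrist","w4")
E
```

```text
clock: 7.05
tcp_pos: [473.0, -248.6, 299.1]
ee_rot: [0.027, 1.0, 0.0, -0.0]
force: [0.2, 0.2, -2.2]
gripper_width: 0.525
finger_force: 62.5
('turn -0.22 yawnow 86.88 tilt 0.03', array([-0.0517,  0.3245,  0.0042]))
```

View pics/w4.png

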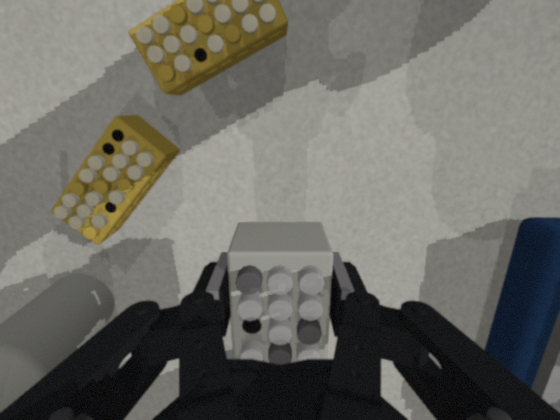

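The rack is held level and square. Its near top edge runs from (228,252) to (331,252), parallel to the image rows.

```bash
python3 - <<'E'
from h import *
w=load("w4")
a=plane(w,(229,252),152.5);b=plane(w,(331,252),152.5);print(a.round(1),b.round(1),np.linalg.norm(a-b).round(1),"behind TCP",(473-(a+b)[0]/2).round(1))
E
python3 -m handwheel '[{"offset":[0,0.04,0],"dr":[0,0,-0.2]},{"offset":[-0.01,0.045,0],"dr":[0,0,0]},{"offset":[-0.01,0.045,0],"dr":[0,0,0]},{"offset":[-0.01,0.045,0],"dr":[0,0,0]},{"offset":[-0.01,0.045,0],"dr":[0,0,0]},{"offset":[-0.012,0.045,0],"dr":[0,0,0]},{"offset":[0,0.04,0],"dr":[0,0,0]},{"offset":[0,0.019,0],"dr":[0,0,0]},{"offset":[0,0,0],"dr":[0,0,0]},{"offset":[0,0,0],"dr":[0,0,0]}]'
python3 - <<'E'
from h import *
from plant import bot
s=bot.read_state();print(s["tcp_pos"],s["force"],togo(s,(541.1,72.9,270),87.1))
E
```

```text
[ 450.  -269.1  152.5] [ 452.4 -226.1  152.5] 43.1 behind TCP 21.8
clock: 8.35
tcp_pos: [541.4, 71.4, 299.2]
ee_rot: [0.025, 1.0, -0.0, -0.0]
force: [-0.3, -0.6, -2.7]
gripper_width: 0.525
finger_force: 62.6
[541.36254906  71.39647558 299.15582712] [-0.32765682 -0.64437187 -2.73217734] ('turn 0.01 yawnow 87.11 tilt 0.04', array([0.0003, 0.0015, 0.0292]))
```

```bash
python3 -m handwheel '[{"offset":[0.03,0.0015,0],"dr":[0,0,0]},{"offset":[0,0,0.02],"dr":[0,0,0]},{"offset":[0,0,0.012],"dr":[0,0,0]},{"offset":[0,0,0.005],"dr":[0,0,0]},{"offset":[0,0,0.001],"dr":[0,0,0]},{"offset":[0,0,0.0005],"dr":[0,0,0]},{"offset":[0,0,0],"dr":[0,0,0]},{"offset":[0,0,0],"dr":[0,0,0]}]'
python3 -m handwheel '[{"offset":[0,0,0.001],"dr":[0,0,0]},{"offset":[0,0,0],"dr":[0,0,0]}]'
python3 -m handwheel '[{"offset":[0,0,0.001],"dr":[0,0,0]},{"offset":[0,0,0],"dr":[0,0,0]}]'
```

```text
clock: 9.35
tcp_pos: [511.6, 75.3, 261.0]
ee_rot: [0.025, 1.0, -0.0, 0.0]
force: [-0.1, -0.4, -1.4]
gripper_width: 0.525
finger_force: 62.7
clock: 9.6
tcp_pos: [511.6, 75.3, 260.0]
ee_rot: [0.025, 1.0, 0.0, 0.0]
force: [-0.5, 0.4, -0.0]
gripper_width: 0.528
finger_force: 63.0
clock: 9.85
tcp_pos: [511.7, 75.3, 259.9]
ee_rot: [0.025, 1.0, -0.0, 0.0]
force: [-3.5, -0.3, 8.1]
gripper_width: 0.527
finger_force: 64.0
```

```bash
python3 -m handwheel '[{"offset":[0,-0.0007,-0.0005],"dr":[0,0,0]},{"offset":[-0.01,0,0],"dr":[0,0,0]},{"offset":[-0.008,0,0],"dr":[0,0,0]},{"offset":[0,0,0],"dr":[0,0,0]}]'
python3 -m handwheel '[{"offset":[-0.006,0,0],"dr":[0,0,0]},{"offset":[-0.004,0,0],"dr":[0,0,0]},{"offset":[0,0,0],"dr":[0,0,0]}]'
python3 -m handwheel '[{"offset":[-0.006,0,0],"dr":[0,0,0]},{"offset":[-0.004,0,0],"dr":[0,0,0]},{"offset":[0,0,0],"dr":[0,0,0]}]'
```

```text
clock: 10.35
tcp_pos: [530.2, 73.6, 260.0]
ee_rot: [0.025, 1.0, -0.0, 0.001]
force: [0.1, 0.2, 3.8]
gripper_width: 0.525
finger_force: 63.5
clock: 10.72
tcp_pos: [539.3, 73.2, 259.9]
ee_rot: [0.025, 1.0, -0.0, -0.0]
force: [-4.8, 0.2, 8.5]
gripper_width: 0.528
finger_force: 64.0
clock: 11.1
tcp_pos: [549.3, 72.8, 259.9]
ee_rot: [0.025, 1.0, -0.0, -0.0]
force: [-5.3, 0.3, 8.2]
gripper_width: 0.526
finger_force: 64.0
```

```bash
python3 -m handwheel '[{"offset":[-0.01,0,0],"dr":[0,0,0]},{"offset":[-0.01,0,0],"dr":[0,0,0]},{"offset":[0,0,0],"dr":[0,0,0]}]'
python3 -m handwheel '[{"offset":[-0.01,0,-0.0003],"dr":[0,0,0]},{"offset":[-0.01,0,0],"dr":[0,0,0]},{"offset":[-0.006,0,0],"dr":[0,0,0]},{"offset":[0,0,0],"dr":[0,0,0]}]'
python3 -m handwheel '[{"offset":[-0.003,0,0],"dr":[0,0,0]},{"offset":[-0.002,0,0],"dr":[0,0,0]},{"offset":[0,0,0],"dr":[0,0,0]}]'
```

```text
clock: 11.48
tcp_pos: [570.0, 71.6, 260.0]
ee_rot: [0.025, 1.0, -0.0, 0.001]
force: [0.7, -0.7, 5.4]
gripper_width: 0.529
finger_force: 63.6
clock: 11.98
tcp_pos: [595.5, 70.4, 260.0]
ee_rot: [0.025, 1.0, -0.0, 0.0]
force: [-1.8, -0.2, 6.0]
gripper_width: 0.528
finger_force: 63.7
clock: 12.35
tcp_pos: [599.9, 70.3, 260.0]
ee_rot: [0.025, 1.0, -0.0, -0.001]
force: [-5.2, 0.3, 8.0]
gripper_width: 0.526
finger_force: 63.8
```

```bash
python3 -m handwheel '[{"offset":[-0.002,0,0],"dr":[0,0,0]},{"offset":[-0.001,0,0],"dr":[0,0,0]},{"offset":[0,0,0],"dr":[0,0,0]}]'
python3 -m handwheel '[{"offset":[-0.001,0,0],"dr":[0,0,0]},{"offset":[-0.001,0,0],"dr":[0,0,0]},{"offset":[0,0,0],"dr":[0,0,0]}]'
python3 -m handwheel '[{"offset":[-0.001,0,0],"dr":[0,0,0]},{"offset":[-0.001,0,0],"dr":[0,0,0]},{"offset":[0,0,0],"dr":[0,0,0]}]'
```

```text
clock: 12.72
tcp_pos: [602.8, 70.1, 260.0]
ee_rot: [0.025, 1.0, -0.0, -0.001]
force: [-6.4, 0.7, 8.3]
gripper_width: 0.53
finger_force: 63.9
clock: 13.1
tcp_pos: [604.8, 70.0, 260.0]
ee_rot: [0.025, 1.0, -0.0, -0.001]
force: [-5.5, -0.5, 8.2]
gripper_width: 0.525
finger_force: 63.9
clock: 13.48
tcp_pos: [606.5, 70.0, 259.9]
ee_rot: [0.025, 1.0, -0.0, -0.002]
force: [-8.7, 1.0, 9.1]
gripper_width: 0.525
finger_force: 64.2
```

```bash
python3 -m handwheel '[{"offset":[-0.001,0,0],"dr":[0,0,0]},{"offset":[0,0,0],"dr":[0,0,0]}]'
python3 -m handwheel '[{"offset":[-0.001,0,0],"dr":[0,0,0]},{"offset":[0,0,0],"dr":[0,0,0]}]'
```

```text
clock: 13.72
tcp_pos: [606.9, 70.0, 259.9]
ee_rot: [0.025, 1.0, -0.0, -0.003]
force: [-13.2, -0.1, 12.3]
gripper_width: 0.529
finger_force: 64.6
clock: 13.98
tcp_pos: [607.3, 70.0, 259.9]
ee_rot: [0.025, 1.0, -0.0, -0.004]
force: [-17.3, -0.8, 15.6]
gripper_width: 0.522
finger_force: 65.0
```

```bash
python3 -m handwheel '[{"offset":[0,0,0],"dr":[0,0,0]},{"offset":[0,0,0],"dr":[0,0,0]},{"offset":[0,0,0],"dr":[0,0,0]},{"offset":[0,0,0],"dr":[0,0,0]}]' 0.062
python3 -m handwheel '[{"offset":[0.001,0,-0.01],"dr":[0,0,0]},{"offset":[0,0,-0.03],"dr":[0,0,0]},{"offset":[0,0,-0.04],"dr":[0,0,0]},{"offset":[0.06,0,-0.03],"dr":[0,0,0]},{"offset":[0.06,0,0],"dr":[0,0,0]},{"offset":[0.02,0,0],"dr":[0,0,0]},{"offset":[0,0,0],"dr":[0,0,0]},{"offset":[0,0,0],"dr":[0,0,0]}]'
python3 - <<'E'
from h import *
from plant import bot
print(bot.read_state()["tcp_pos"])
w=shot(bot,"wrist","w5")
cv2.imwrite("pics/w5c.png",cv2.resize(w["image"][60:380,60:500,::-1],None,fx=1.6,fy=1.6,interpolation=2))
E
```

```text
clock: 14.48
tcp_pos: [609.3, 69.7, 259.3]
ee_rot: [0.025, 1.0, 0.0, -0.0]
force: [0.6, 0.0, -0.1]
gripper_width: 0.723
finger_force: 0.0
clock: 15.48
tcp_pos: [473.4, 76.4, 368.3]
ee_rot: [0.025, 1.0, -0.0, 0.001]
force: [0.5, 0.9, -0.2]
gripper_width: 0.727
finger_force: 0.0
[473.35114959  76.39441306 368.26062984]
```

View pics/w5c.png

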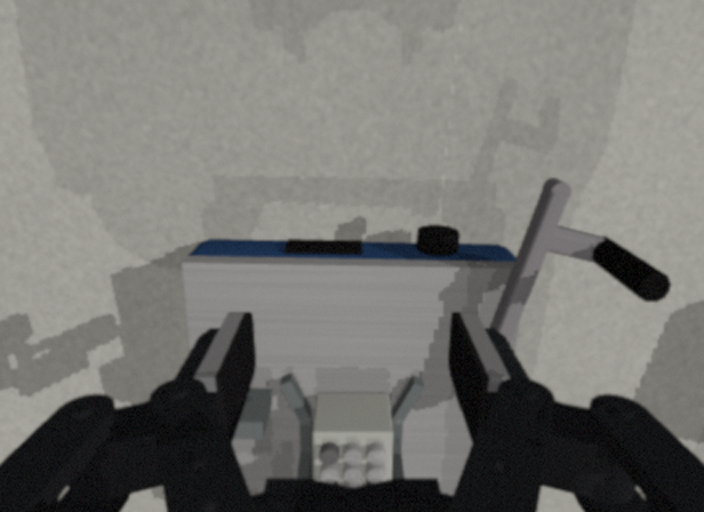

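The rack is seated under the bridge and its near top edge is at full-frame (281,330). The keeper is still open, with the grip top near (467,238).

Run:
```python
from h import *
from plant import bot
w1=load("w1");w5=load("w5");N=np.array([609,69.5,75]);M=R.from_euler("z",-2.9,degrees=True).as_matrix()
f=lambda p:(60+p[0]/1.6,60+p[1]/1.6)
for p in((315,432),(391,432)):print("rack",np.round(M.T@(plane(w5,f(p),113)-N),1))
print("grip",tri([(w1,(413,158.8)),(w5,f((652,284)))]),plane(w5,f((652,284)),143))
s=bot.read_state();print(togo(s,(488,207,360),87.1),s["q"])
# arc: TCP xy for successive bar angles
H=N+M@np.array([-35,72,0])
for d in range(104,-6,-8):
    a=np.radians(-2.9-d);g=np.array([-36,-105]);c,S=np.cos(a),np.sin(a);print(d,np.round(H[:2]+[c*g[0]-S*g[1],S*g[0]+c*g[1]],1))
```

```text
rack [-24.8 -20.8  38. ]
rack [-24.9  21.8  38. ]
grip (array([488.28263296, 208.22239933, 140.52225767]), [0.29475582882230794, 0.29475582882240353]) [486.97111285 206.897698   143.        ]
('turn 0.05 yawnow 87.15 tilt 0.08', array([-0.0079,  0.1312,  0.0081])) [-9.28001923e-02 -6.20317614e-02  1.89970136e+00  3.08620303e-05
  1.30254511e+00 -1.61384955e+00]
104 [487.7 208.1]
96 [479.5 195. ]
88 [473.3 180.8]
80 [469.  165.9]
72 [466.9 150.6]
64 [467.  135.1]
56 [469.2 119.8]
48 [473.5 104.9]
40 [479.8  90.8]
32 [488.1  77.7]
24 [498.1  65.8]
16 [509.6  55.5]
8 [522.5  46.9]
0 [536.4  40.1]
```

```bash
python3 -m handwheel '[{"offset":[0,0.04,0],"dr":[0,0,0]},{"offset":[-0.008,0.045,0],"dr":[0,0,0]},{"offset":[-0.007,0.046,0],"dr":[0,0,0]},{"offset":[0,0,0.03],"dr":[0,0,0]},{"offset":[0,0,0],"dr":[0,0,0]},{"offset":[0,0,0],"dr":[0,0,0]}]' 0.05
python3 - <<'E'
from h import *
from plant import bot
s=bot.read_state();print(s["tcp_pos"],togo(s,(488,207.5,286),87.1))
E
```

```text
clock: 16.27
tcp_pos: [494.7, 206.3, 338.1]
ee_rot: [0.025, 1.0, 0.0, 0.0]
force: [0.1, -0.2, -0.1]
gripper_width: 0.585
finger_force: 0.0
[494.69857794 206.33823081 338.07768628] ('turn 0.02 yawnow 87.12 tilt 0.03', array([0.0068, 0.0008, 0.0521]))
```

```bash
python3 -m handwheel '[{"offset":[0.007,0.001,0],"dr":[0,0,0]},{"offset":[0,0,0.025],"dr":[0,0,0]},{"offset":[0,0,0.02],"dr":[0,0,0]},{"offset":[0,0,0.007],"dr":[0,0,0]},{"offset":[0,0,0],"dr":[0,0,0]},{"offset":[0,0,0],"dr":[0,0,0]}]'
python3 -m handwheel '[{"offset":[0,0,0],"dr":[0,0,0]},{"offset":[0,0,0],"dr":[0,0,0]},{"offset":[0,0,0],"dr":[0,0,0]},{"offset":[0,0,0],"dr":[0,0,0]},{"offset":[0,0,0],"dr":[0,0,0]},{"offset":[0,0,0],"dr":[0,0,0]},{"offset":[0,0,0],"dr":[0,0,0]},{"offset":[0,0,0],"dr":[0,0,0]}]' 0.005
python3 - <<'E'
from h import *
from plant import bot
s=bot.read_state();N=np.array([609,69.5,75]);M=R.from_euler("z",-2.9,degrees=True).as_matrix()
H=(N+M@np.array([-35,72,0]))[:2];p=s["tcp_pos"][:2];v=p-H;print(p,np.linalg.norm(v),s["force"],s["gripper_width"])
ang=np.degrees(np.arctan2(v[1],v[0])-np.arctan2(-105,-36));d=(-2.9-ang)%360;print("bar angle",d)
Mt=R.from_quat(s["ee_rot"]).as_matrix()[:2,:2];n=12;st=(d-12)/n
for k in range(n):
    g=lambda j:H+R.from_euler("z",j*st,degrees=True).as_matrix()[:2,:2]@v
    a=np.radians(-4*k);Mk=Mt@np.array([[np.cos(a),-np.sin(a)],[np.sin(a),np.cos(a)]])
    print(k,np.round(Mk.T@(g(k+1)-g(k))/1000,4),g(k+1).round(1))
E
```

```text
clock: 17.02
tcp_pos: [487.5, 208.0, 286.7]
ee_rot: [0.025, 1.0, 0.0, 0.001]
force: [0.8, 0.5, -0.2]
gripper_width: 0.588
finger_force: 0.0
clock: 18.02
tcp_pos: [487.2, 208.1, 286.0]
ee_rot: [0.025, 1.0, 0.0, 0.0]
force: [-2.4, 1.4, 4.7]
gripper_width: 0.158
finger_force: 58.4
[487.16941147 208.12586248] 111.40772305913615 [-2.35339461  1.37807482  4.68304669] 0.1582273273810877
bar angle 103.83503635285871
0 [ 0.0072 -0.013 ] [479.3 195.5]
1 [ 0.0064 -0.0134] [473.2 181.9]
2 [ 0.0055 -0.0138] [469.  167.7]
3 [ 0.0046 -0.0141] [466.7 153. ]
4 [ 0.0037 -0.0144] [466.4 138.1]
5 [ 0.0028 -0.0146] [468.1 123.3]
6 [ 0.0018 -0.0148] [471.7 108.9]
7 [ 0.0009 -0.0148] [477.2  95.1]
8 [-0.0001 -0.0149] [484.5  82.1]
9 [-0.001  -0.0148] [493.4  70.3]
10 [-0.0019 -0.0147] [503.9  59.7]
11 [-0.0029 -0.0146] [515.7  50.6]
```

```bash
python3 -m handwheel '[{"offset":[0.0072,-0.013,0],"dr":[0,0,-4]},{"offset":[0.0064,-0.0134,0],"dr":[0,0,-4]},{"offset":[0.0055,-0.0138,0],"dr":[0,0,-4]},{"offset":[0,0,0],"dr":[0,0,0]}]'
python3 -m handwheel '[{"offset":[0.0046,-0.0141,0],"dr":[0,0,-4]},{"offset":[0.0037,-0.0144,0],"dr":[0,0,-4]},{"offset":[0.0028,-0.0146,0],"dr":[0,0,-4]},{"offset":[0.0018,-0.0148,0],"dr":[0,0,-4]},{"offset":[0,0,0],"dr":[0,0,0]}]'
```

```text
clock: 18.52
tcp_pos: [468.1, 167.3, 285.9]
ee_rot: [-0.08, 0.997, 0.0, -0.001]
force: [-7.1, 1.5, 9.4]
gripper_width: 0.153
finger_force: 59.6
clock: 19.15
tcp_pos: [471.2, 108.3, 285.7]
ee_rot: [-0.218, 0.976, -0.0, -0.001]
force: [-7.2, 0.3, 7.6]
gripper_width: 0.158
finger_force: 60.0
```

```bash
python3 -m handwheel '[{"offset":[0.0009,-0.0148,0],"dr":[0,0,-4]},{"offset":[-0.0001,-0.0149,0],"dr":[0,0,-4]},{"offset":[-0.001,-0.0148,0],"dr":[0,0,-4]},{"offset":[-0.0019,-0.0147,0],"dr":[0,0,-4]},{"offset":[0,0,0],"dr":[0,0,0]}]'
python3 - <<'E'
from h import *
from plant import bot
s=bot.read_state();N=np.array([609,69.5,75]);M=R.from_euler("z",-2.9,degrees=True).as_matrix()
H=(N+M@np.array([-35,72,0]))[:2];p=s["tcp_pos"][:2];v=p-H
ang=np.degrees(np.arctan2(v[1],v[0])-np.arctan2(-105,-36));d=(-2.9-ang)%360;print(p,"r",np.linalg.norm(v),"bar angle",d)
Mk=R.from_quat(s["ee_rot"]).as_matrix()[:2,:2]
g=lambda a:H+R.from_euler("z",a,degrees=True).as_matrix()[:2,:2]@v
for a in(4,8,12,16,20): print(round(d-a,1),np.round(Mk.T@(g(a)-p)/1000,4))
E
```

```text
clock: 19.77
tcp_pos: [503.7, 58.1, 285.4]
ee_rot: [-0.352, 0.936, -0.001, -0.002]
force: [-3.8, -7.8, 5.2]
gripper_width: 0.157
finger_force: 60.3
[503.7299926   58.09946921] r 112.73049459224023 bar angle 19.17512847526166
15.2 [-0.0013 -0.0078]
11.2 [-0.0032 -0.0154]
7.2 [-0.0056 -0.0229]
3.2 [-0.0086 -0.0302]
-0.8 [-0.012  -0.0373]
```

```bash
python3 -m handwheel '[{"offset":[-0.0013,-0.0078,0],"dr":[0,0,0]},{"offset":[-0.0019,-0.0076,0],"dr":[0,0,0]},{"offset":[0,0,0],"dr":[0,0,0]}]'
python3 -m handwheel '[{"offset":[-0.0012,-0.0037,0],"dr":[0,0,0]},{"offset":[0,0,0],"dr":[0,0,0]}]'
python3 -m handwheel '[{"offset":[-0.0006,-0.0019,0],"dr":[0,0,0]},{"offset":[0,0,0],"dr":[0,0,0]}]'
```

```text
clock: 20.15
tcp_pos: [516.2, 49.2, 285.4]
ee_rot: [-0.352, 0.936, -0.001, -0.001]
force: [-2.7, -5.0, 3.1]
gripper_width: 0.157
finger_force: 60.3
clock: 20.4
tcp_pos: [518.9, 47.6, 285.3]
ee_rot: [-0.352, 0.936, -0.0, -0.002]
force: [-6.2, -3.9, 6.5]
gripper_width: 0.158
finger_force: 60.6
clock: 20.65
tcp_pos: [520.3, 46.9, 285.3]
ee_rot: [-0.353, 0.936, 0.0, -0.003]
force: [-9.2, -2.6, 8.3]
gripper_width: 0.157
finger_force: 60.8
```

```bash
for i in 1; do python3 -m handwheel '[{"offset":[-0.0007,-0.0019,0],"dr":[0,0,0]},{"offset":[0,0,0],"dr":[0,0,0]}]'; python3 -m handwheel '[{"offset":[-0.0007,-0.0019,0],"dr":[0,0,0]},{"offset":[0,0,0],"dr":[0,0,0]}]';  python3 -m handwheel '[{"offset":[-0.0007,-0.0019,0],"dr":[0,0,0]},{"offset":[0,0,0],"dr":[0,0,0]}]'; done
```

```text
clock: 20.9
tcp_pos: [521.9, 46.0, 285.3]
ee_rot: [-0.353, 0.936, 0.0, -0.003]
force: [-10.9, -2.4, 9.4]
gripper_width: 0.153
finger_force: 60.9
clock: 21.15
tcp_pos: [524.9, 44.7, 285.4]
ee_rot: [-0.351, 0.936, -0.001, -0.0]
force: [-2.1, -3.6, 3.4]
gripper_width: 0.158
finger_force: 60.1
clock: 21.4
tcp_pos: [526.6, 43.8, 285.4]
ee_rot: [-0.352, 0.936, -0.0, -0.001]
force: [-2.7, -4.0, 4.7]
gripper_width: 0.154
finger_force: 60.2
```

```bash
python3 -m handwheel '[{"offset":[-0.0007,-0.0018,0],"dr":[0,0,0]},{"offset":[0,0,0],"dr":[0,0,0]}]'; python3 -m handwheel '[{"offset":[-0.0007,-0.0018,0],"dr":[0,0,0]},{"offset":[0,0,0],"dr":[0,0,0]}]';  python3 -m handwheel '[{"offset":[-0.0004,-0.0009,0],"dr":[0,0,0]},{"offset":[0,0,0],"dr":[0,0,0]}]'
```

```text
clock: 21.65
tcp_pos: [528.1, 43.1, 285.4]
ee_rot: [-0.352, 0.936, -0.0, -0.001]
force: [-3.9, -3.7, 4.9]
gripper_width: 0.152
finger_force: 60.4
clock: 21.9
tcp_pos: [529.7, 42.3, 285.3]
ee_rot: [-0.352, 0.936, 0.0, -0.001]
force: [-6.0, -3.3, 6.4]
gripper_width: 0.153
finger_force: 60.5
clock: 22.15
tcp_pos: [530.3, 42.0, 285.4]
ee_rot: [-0.352, 0.936, 0.0, -0.002]
force: [-6.2, -2.5, 7.5]
gripper_width: 0.157
finger_force: 60.6
```

```bash
python3 -m handwheel '[{"offset":[-0.0004,-0.0009,0],"dr":[0,0,0]},{"offset":[0,0,0],"dr":[0,0,0]}]'; python3 -m handwheel '[{"offset":[-0.0004,-0.0009,0],"dr":[0,0,0]},{"offset":[0,0,0],"dr":[0,0,0]}]';  python3 -m handwheel '[{"offset":[-0.0004,-0.0009,0],"dr":[0,0,0]},{"offset":[0,0,0],"dr":[0,0,0]}]';  python3 -m handwheel '[{"offset":[-0.0004,-0.0009,0],"dr":[0,0,0]},{"offset":[0,0,0],"dr":[0,0,0]}]'
```

```text
clock: 22.4
tcp_pos: [530.9, 41.8, 285.3]
ee_rot: [-0.352, 0.936, 0.001, -0.002]
force: [-10.0, -2.4, 9.0]
gripper_width: 0.156
finger_force: 60.9
clock: 22.65
tcp_pos: [531.4, 41.6, 285.2]
ee_rot: [-0.352, 0.936, 0.001, -0.003]
force: [-12.4, -0.9, 10.1]
gripper_width: 0.16
finger_force: 61.2
clock: 22.9
tcp_pos: [531.9, 41.4, 285.2]
ee_rot: [-0.353, 0.936, 0.002, -0.004]
force: [-16.0, 0.5, 12.6]
gripper_width: 0.153
finger_force: 61.5
clock: 23.15
tcp_pos: [532.5, 41.2, 285.1]
ee_rot: [-0.353, 0.936, 0.002, -0.004]
force: [-16.2, 0.9, 14.0]
gripper_width: 0.158
finger_force: 61.5
```

```bash
python3 -m handwheel '[{"offset":[-0.0004,-0.0009,0],"dr":[0,0,0]},{"offset":[0,0,0],"dr":[0,0,0]}]'; python3 -m handwheel '[{"offset":[-0.0004,-0.0009,0],"dr":[0,0,0]},{"offset":[0,0,0],"dr":[0,0,0]}]'
```

```text
clock: 23.4
tcp_pos: [533.0, 41.0, 285.1]
ee_rot: [-0.353, 0.936, 0.003, -0.005]
force: [-19.6, 1.7, 17.4]
gripper_width: 0.155
finger_force: 62.0
clock: 23.65
tcp_pos: [533.5, 40.8, 285.0]
ee_rot: [-0.353, 0.936, 0.003, -0.006]
force: [-23.7, 2.9, 18.7]
gripper_width: 0.155
finger_force: 62.4
```

```bash
python3 -m handwheel '[{"offset":[-0.0004,-0.0009,0],"dr":[0,0,0]},{"offset":[0,0,0],"dr":[0,0,0]}]'
```

```text
clock: 23.9
tcp_pos: [533.9, 40.6, 285.0]
ee_rot: [-0.353, 0.936, 0.004, -0.007]
force: [-25.9, 3.7, 21.8]
gripper_width: 0.151
finger_force: 62.8
```

Force is at 26 N with no clear snap, so I'll look from close by before pressing further.

Run:
```python
from h import *
from plant import bot
w=shot(bot,"wrist","w6");s=shot(bot,"side","s6")
N=np.array([609,69.5,75]);M=R.from_euler("z",-2.9,degrees=True).as_matrix()
def cr(c,W,H,f):
    u=proj(c,N+M@np.array([-38,-58,25]));print(u.round(1));u=np.round(u).astype(int)
    im=cv2.copyMakeBorder(c["image"][:,:,::-1].astype(np.uint8).copy(),150,150,150,150,cv2.BORDER_CONSTANT)
    x0,y0=u[0]+150-W//2,u[1]+150-H//2;print("origin",x0-150,y0-150)
    return cv2.resize(im[y0:y0+H,x0:x0+W],None,fx=f,fy=f,interpolation=cv2.INTER_CUBIC)
cv2.imwrite("pics/c6.png",np.hstack([cr(w,140,140,4),cr(s,30,70,8)]))
```

```text
[199.9 271.7]
origin 130 202
[291.9 199.9]
origin 277 165
```

View pics/c6.png

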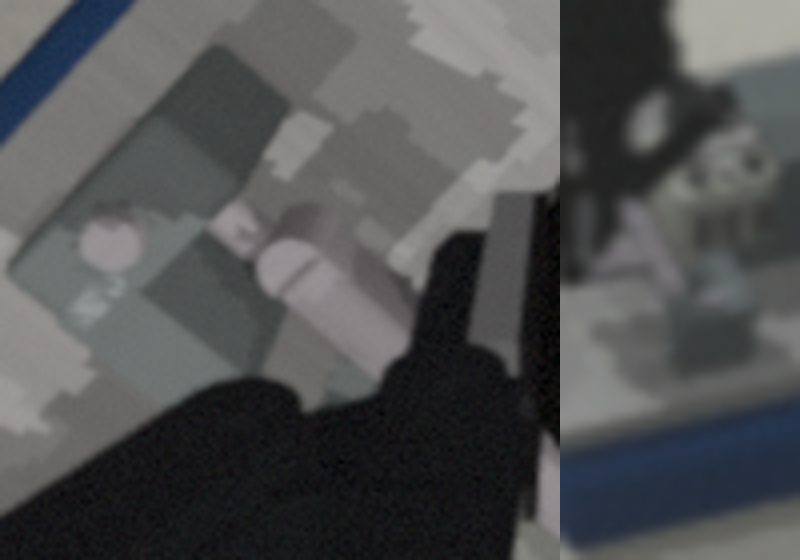

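The last picture shows the nose (crop 285,265) touching the spring ball (240,230), with a clear gap to the stop block (215,300). So it is on the ball and not past it yet. I'll keep pressing in small steps.

```bash
python3 -m handwheel '[{"offset":[-0.0004,-0.0008,0],"dr":[0,0,0]},{"offset":[0,0,0],"dr":[0,0,0]}]';python3 -m handwheel '[{"offset":[-0.0003,-0.0006,0],"dr":[0,0,0]},{"offset":[0,0,0],"dr":[0,0,0]}]'; python3 -c "
from plant import bot
s=bot.read_state();print(s['tcp_pos'],s['force'],s['ft_torque'],s['q'][5])"
```

```text
clock: 24.25
tcp_pos: [534.3, 40.5, 284.9]
ee_rot: [-0.353, 0.936, 0.005, -0.008]
force: [-29.0, 5.0, 24.4]
gripper_width: 0.156
finger_force: 63.2
clock: 24.5
tcp_pos: [534.6, 40.4, 284.9]
ee_rot: [-0.353, 0.936, 0.005, -0.008]
force: [-31.4, 4.7, 26.2]
gripper_width: 0.151
finger_force: 63.5
[534.58709818  40.42891079 284.91307011] [-31.3671725    4.71647278  26.19562581] [0.76450149 4.51350687 0.54205766] -2.4431268292988078
```

The excess force probably comes from the firm grip: the pads resist the post pivoting. I'll open to a loose cage, align the tool with the push direction, and push with one pad.

```bash
python3 -m handwheel '[{"offset":[0,0,0],"dr":[0,0,0]},{"offset":[0,0,0],"dr":[0,0,0]},{"offset":[0,0,0],"dr":[0,0,0]},{"offset":[0,0,0],"dr":[0,0,-5]},{"offset":[0,0,0],"dr":[0,0,-5]},{"offset":[0,0,0],"dr":[0,0,-5]},{"offset":[0,0,0],"dr":[0,0,-5]},{"offset":[0,0,0],"dr":[0,0,0]},{"offset":[0,0,0],"dr":[0,0,0]}]' 0.03
python3 - <<'E'
from h import *
from plant import bot
s=bot.read_state();print(s["tcp_pos"],s["q"][5],togo(s,(536.4,40.1,285),155)[0])
w=shot(bot,"wrist","w7")
N=np.array([609,69.5,75]);print(np.round(R.from_quat(s["ee_rot"]).as_matrix()[:,1],3))
E
```

```text
clock: 25.62
tcp_pos: [538.8, 38.5, 285.4]
ee_rot: [-0.508, 0.861, -0.0, 0.0]
force: [-0.7, -0.9, -0.5]
gripper_width: 0.352
finger_force: 0.0
[538.75632297  38.48875643 285.41113949] -2.789274512373599 turn -3.93 yawnow 151.07 tilt 0.01
[-0.875  0.484 -0.   ]
```

```bash
python3 -m handwheel '[{"offset":[0,-0.002,0],"dr":[0,0,0]},{"offset":[0,0,0],"dr":[0,0,0]}]';python3 -m handwheel '[{"offset":[-0.0,-0.0015,0],"dr":[0,0,0]},{"offset":[0,0,0],"dr":[0,0,0]}]';python3 -m handwheel '[{"offset":[-0.0,-0.0015,0],"dr":[0,0,0]},{"offset":[0,0,0],"dr":[0,0,0]}]'
```

```text
clock: 25.92
tcp_pos: [539.7, 38.1, 285.2]
ee_rot: [-0.509, 0.861, 0.002, -0.001]
force: [-5.1, 3.2, 4.2]
gripper_width: 0.349
finger_force: 3.2
clock: 26.18
tcp_pos: [540.3, 37.8, 285.1]
ee_rot: [-0.509, 0.861, 0.003, -0.002]
force: [-10.6, 4.2, 8.3]
gripper_width: 0.351
finger_force: 5.5
clock: 26.42
tcp_pos: [541.0, 37.5, 285.0]
ee_rot: [-0.509, 0.861, 0.004, -0.003]
force: [-13.6, 6.4, 11.4]
gripper_width: 0.351
finger_force: 7.8
```

```bash
python3 -m handwheel '[{"offset":[0,-0.0012,0],"dr":[0,0,0]},{"offset":[0,0,0],"dr":[0,0,0]}]';python3 -m handwheel '[{"offset":[-0.0,-0.0012,0],"dr":[0,0,0]},{"offset":[0,0,0],"dr":[0,0,0]}]'
```

```text
clock: 26.68
tcp_pos: [542.0, 37.0, 284.9]
ee_rot: [-0.509, 0.861, 0.004, -0.003]
force: [-13.0, 6.4, 10.6]
gripper_width: 0.352
finger_force: 7.1
clock: 26.92
tcp_pos: [543.8, 35.9, 284.9]
ee_rot: [-0.509, 0.861, 0.002, -0.002]
force: [-5.0, 2.0, 2.1]
gripper_width: 0.351
finger_force: 2.9
```

```bash
python3 -m handwheel '[{"offset":[0,-0.001,0],"dr":[0,0,0]},{"offset":[0,0,0],"dr":[0,0,0]}]'
```

```text
clock: 27.18
tcp_pos: [545.8, 34.7, 285.1]
ee_rot: [-0.509, 0.861, 0.0, -0.0]
force: [-1.4, 2.3, -1.3]
gripper_width: 0.352
finger_force: 1.3
```

The force rose to about 15 N and then dropped, which is the click. Now I'll press lightly to confirm it rests on the stop.

```bash
python3 -m handwheel '[{"offset":[0,-0.001,0],"dr":[0,0,0]},{"offset":[0,0,0],"dr":[0,0,0]}]';python3 -m handwheel '[{"offset":[-0.0,-0.001,0],"dr":[0,0,0]},{"offset":[0,0,0],"dr":[0,0,0]}]';python3 -m handwheel '[{"offset":[-0.0,-0.001,0],"dr":[0,0,0]},{"offset":[0,0,0],"dr":[0,0,0]}]'
```

```text
clock: 27.42
tcp_pos: [546.3, 34.5, 285.0]
ee_rot: [-0.509, 0.861, 0.001, -0.001]
force: [-5.2, 4.2, 1.8]
gripper_width: 0.351
finger_force: 3.1
clock: 27.68
tcp_pos: [546.7, 34.3, 284.9]
ee_rot: [-0.509, 0.861, 0.002, -0.002]
force: [-8.1, 4.6, 3.7]
gripper_width: 0.353
finger_force: 4.7
clock: 27.92
tcp_pos: [547.2, 34.2, 284.8]
ee_rot: [-0.509, 0.861, 0.003, -0.002]
force: [-10.6, 6.8, 5.7]
gripper_width: 0.351
finger_force: 6.3
```

It's firm on the stop at about 12 N. Backing off to centre, opening and lifting clear.

```bash
python3 -m handwheel '[{"offset":[0,0.005,0],"dr":[0,0,0]},{"offset":[0,0.0045,0],"dr":[0,0,0]},{"offset":[0,0,0],"dr":[0,0,0]},{"offset":[0,0,0],"dr":[0,0,0]}]' 0.05
python3 -m handwheel '[{"offset":[0,0,-0.02],"dr":[0,0,0]},{"offset":[0,0,-0.03],"dr":[0,0,0]},{"offset":[0,0,-0.04],"dr":[0,0,0]},{"offset":[0.03,0.05,-0.03],"dr":[0,0,0]},{"offset":[0.03,0.05,0],"dr":[0,0,0]},{"offset":[0,0,0],"dr":[0,0,0]},{"offset":[0,0,0],"dr":[0,0,0]}]'
python3 - <<'E'
from h import *
from plant import bot
w=shot(bot,"wrist","w8");N=np.array([609,69.5,75]);M=R.from_euler("z",-2.9,degrees=True).as_matrix()
t=shot(bot,"top","t8")
for n,c in(("w",w),("t",t)):
    for l,p in(("grip top",(-71,-33,68)),("rack edge",(-24,0,38)),("catch",(-35,-58,32))): print(n,l,proj(c,N+M@np.array(p)).round(1))
# black blob of the post in the wrist view
u=proj(w,N+M@np.array((-71,-33,60))).round().astype(int);g=w["image"][max(0,u[1]-35):u[1]+35,max(0,u[0]-35):u[0]+35].max(2)
k,l,st,ce=cv2.connectedComponentsWithStats((g<45).astype(np.uint8));print(u,[(st[i].tolist(),(ce[i]+np.maximum(u-35,0)).round(1).tolist()) for i in range(1,k) if st[i,4]>30])
E
```

```text
clock: 28.42
tcp_pos: [540.5, 37.5, 285.6]
ee_rot: [-0.509, 0.861, -0.0, 0.0]
force: [0.2, 0.2, -0.4]
gripper_width: 0.588
finger_force: 0.0
clock: 29.3
tcp_pos: [426.8, 33.3, 404.6]
ee_rot: [-0.509, 0.861, -0.001, 0.001]
force: [1.0, 0.7, -0.2]
gripper_width: 0.586
finger_force: 0.0
w grip top [172.2 275.6]
w rack edge [160.3 303.5]
w catch [139.5 249.8]
t grip top [259.5 206.7]
t rack edge [248.2 189.8]
t catch [271.2 196.3]
[175 271] [([23, 9, 30, 37, 561], [177.3, 263.3]), ([33, 28, 37, 42, 665], [194.6, 290.7])]
```

```bash
python3 -m handwheel '[{"offset":[0,0,-0.01],"dr":[0,0,9]},{"offset":[0,0,-0.01],"dr":[0,0,9]},{"offset":[0,0,-0.01],"dr":[0,0,9]},{"offset":[0,0,-0.01],"dr":[0,0,9]},{"offset":[0,0,-0.01],"dr":[0,0,9]},{"offset":[0,0,0],"dr":[0,0,9]},{"offset":[0,0,0],"dr":[0,0,9]},{"offset":[0,0,0],"dr":[0,0,0]},{"offset":[0,0,0],"dr":[0,0,0]}]'
python3 - <<'E'
from h import *
from plant import bot
w=shot(bot,"wrist","w9");N=np.array([609,69.5,75]);M=R.from_euler("z",-2.9,degrees=True).as_matrix()
ns=lambda uv,z:np.round(M.T@(plane(w,uv,z)-N),1)
u=proj(w,N+M@np.array((-71,-33,60))).round().astype(int);o=u-30
g=w["image"][o[1]:u[1]+30,o[0]:u[0]+30].max(2)
k,l,st,ce=cv2.connectedComponentsWithStats((g<45).astype(np.uint8));print(u)
for i in range(1,k):
    if st[i,4]>30:
        ys,xs=np.nonzero(l==i);print(st[i].tolist(),"centroid mid-height",ns(ce[i]+o,75+48))
# column profile along nest x through bar at y=-15..-45 (z 27) and nose/catch at y=-58
for y in(-58,10,35):
    r=[]
    for x in range(-60,-8,2):
        p=proj(w,N+M@np.array((x,y,27))); r.append(int(cv2.getRectSubPix(w["image"],(1,1),(float(p[0]),float(p[1]))).mean()))
    print(y,r)
print("rack top edge y=0,z=38",[(x,int(cv2.getRectSubPix(w["image"],(1,1),tuple(map(float,proj(w,N+M@np.array((x,0,38)))))).mean())) for x in range(-40,-8,2)])
E
```

```text
clock: 30.52
tcp_pos: [427.1, 33.3, 454.0]
ee_rot: [0.015, 1.0, 0.0, -0.0]
force: [0.7, 0.9, 0.8]
gripper_width: 0.585
finger_force: 0.0
[289 289]
[22, 8, 15, 33, 359] centroid mid-height [-69.6 -34.2  48. ]
-58 [86, 85, 86, 85, 83, 78, 74, 74, 74, 75, 77, 89, 104, 108, 106, 102, 85, 65, 71, 86, 88, 87, 89, 88, 90, 90]
10 [120, 120, 122, 120, 120, 117, 97, 83, 76, 77, 82, 99, 114, 116, 113, 110, 101, 99, 99, 98, 99, 109, 129, 136, 132, 126]
35 [47, 33, 21, 18, 10, 10, 11, 10, 13, 8, 13, 7, 14, 11, 8, 9, 6, 11, 9, 10, 6, 10, 12, 6, 12, 9]
rack top edge y=0,z=38 [(-40, 112), (-38, 103), (-36, 97), (-34, 97), (-32, 98), (-30, 99), (-28, 99), (-26, 111), (-24, 131), (-22, 130), (-20, 123), (-18, 112), (-16, 103), (-14, 114), (-12, 130), (-10, 133)]
```

The measurements agree:
- **Bar:** square across the channel, centre line at nest x about -33.5 at both y = -58 and y = +10, and against the stop.
- **Rack:** rear edge at about -25, where home is -24 and the earlier bias was -0.8.
- **Arm:** clear of everything.

```bash
python3 -c "
from plant import bot
print(bot.finish_job())"
```

```text
the job is handed in; nothing more can be done
None
```

The job is handed in at about 30.5 s of 61 s: the rack measures home against the back stop, the keeper clicked past the ball and rests on its stop, and the arm is clear; no verdict was returned.

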